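# Sort reagent bottles into colour-coded spill trays

### The job

Put the five reagent bottles away by hazard colour: stand each one upright on the floor of the spill tray that has the same colour as its cap, whatever the colour of the bottle itself (two go in the red tray, two in the blue, one in the yellow). They are filled, so never tip one over, and set each down gently rather than dropping it. Leave the black-capped bottle and the cardboard box where they are.

Things in the scene. Friction and masses are not known exactly. Their poses are not given: they have to be found in the camera images.
- red_amber: Brown (amber glass) bottle with a RED cap, to be sorted: upright round reagent bottle, blank paper label; body 40 mm diameter with straight sides from 0 to 58 mm height, screw cap 36 mm diameter from 65 to 88 mm height (88 mm tall over all); 80 to 170 g, loose; origin at the centre of its underside, z up along the bottle
- red_white: White plastic bottle with a RED cap, to be sorted: upright round reagent bottle, blank paper label; body 40 mm diameter with straight sides from 0 to 58 mm height, screw cap 36 mm diameter from 65 to 88 mm height (88 mm tall over all); 80 to 170 g, loose; origin at the centre of its underside, z up along the bottle
- blue_amber: Brown (amber glass) bottle with a BLUE cap, to be sorted: upright round reagent bottle, blank paper label; body 40 mm diameter with straight sides from 0 to 58 mm height, screw cap 36 mm diameter from 65 to 88 mm height (88 mm tall over all); 80 to 170 g, loose; origin at the centre of its underside, z up along the bottle
- blue_white: White plastic bottle with a BLUE cap, to be sorted: upright round reagent bottle, blank paper label; body 40 mm diameter with straight sides from 0 to 58 mm height, screw cap 36 mm diameter from 65 to 88 mm height (88 mm tall over all); 80 to 170 g, loose; origin at the centre of its underside, z up along the bottle
- yellow_amber: Brown (amber glass) bottle with a YELLOW cap, to be sorted: upright round reagent bottle, blank paper label; body 40 mm diameter with straight sides from 0 to 58 mm height, screw cap 36 mm diameter from 65 to 88 mm height (88 mm tall over all); 80 to 170 g, loose; origin at the centre of its underside, z up along the bottle
- tray_red: RED open spill tray, fixed to the bench: outside 86 mm along its x by 150 mm along its y, 18 mm high, walls 5 mm thick, so inside 76 by 140 mm, flat inner floor 5 mm above the bench; two bottles stand side by side along its long (y) axis; origin at the centre of its underside, z up
- tray_blue: BLUE open spill tray, fixed to the bench: outside 86 mm along its x by 150 mm along its y, 18 mm high, walls 5 mm thick, so inside 76 by 140 mm, flat inner floor 5 mm above the bench; two bottles stand side by side along its long (y) axis; origin at the centre of its underside, z up
- tray_yellow: YELLOW open spill tray, fixed to the bench: outside 86 mm along its x by 150 mm along its y, 18 mm high, walls 5 mm thick, so inside 76 by 140 mm, flat inner floor 5 mm above the bench; two bottles stand side by side along its long (y) axis; origin at the centre of its underside, z up
- black_amber: Brown (amber glass) bottle with a BLACK cap, not to be sorted, to be left where it stands: upright round reagent bottle, blank paper label; body 40 mm diameter with straight sides from 0 to 58 mm height, screw cap 36 mm diameter from 65 to 88 mm height (88 mm tall over all); 80 to 170 g, loose; origin at the centre of its underside, z up along the bottle
- syringe_box: Closed cardboard box with a white paper band, lying at the side of the work, to be left where it is: 150 mm along its x, 45 mm along its y, 35 mm high; loose; origin at the centre of its underside
Mind the look-alikes: they are no part of the job. Leave any green look-alike of the blue_amber alone.

How it is judged:
By the outcome, as a careful person would: the job done as asked, in the order asked, and still so for the second after the job is handed in, with the robot touching nothing.
It also fails if it takes over 122 s, if anything falls off the work surface, if the arm or the gripper's body presses on something with over 40 N, if the wrist force passes 120 N, or if a joint passes its speed limit or range.

### The arm

A 6-joint arm with a two-finger parallel gripper is mounted at the origin on the work surface. World frame = base frame: x ahead of the robot, y to its left, z up, the work surface at z = 0. Lengths are in m, angles in rad, forces in N, time in s.
With the tool pointing down it reaches from about 0.35 to 0.775 m from the base axis. Payload 5.5 kg.
Tool frame: the origin (TCP) lies on the centre line of the jaws, within the pads' length; the fingertips stand 11 mm ahead of it and the grasp point (between the pads) lies 8 mm behind it; z points along the fingers, y is the line along which they close (so a half turn about z gives the same grasp; the last joint's range is limited). The gripper opens to 85 mm and grips with 20 to 120 N. Pads are 22 mm wide; open, the fingers measure 114 mm over their backs; the gripper's body (76 mm by 85 mm) begins 54 mm behind the grasp point. The pads swing forward as they close: fully open they stand 13 mm farther back than shut.
Start: joints at [-1.284, 0.313, 0.046, 1.304, 0, 1.431], TCP at [0.238, -0.523, 0.242] pointing down, gripper open.
Joint ranges: [-2.76, 2.76], [-0.86, 1.69], [-1.03, 1.26], [-2.2, 2.34], [-1.47, 1.5], [-3.14, 3.14]. Speed limits (rad/s): [2.57, 2.57, 3.14, 3.14, 3.14, 3.14].

### API

Orientations are given as a unit quaternion [w, x, y, z].
In Python, from workcell import get_state, eyes, env gives the robot as it stands.
- The arm moves only by the shell command python3 -m inch 'ROWS' [OPENING] [FORCE]. ROWS is JSON, one flat list of numbers, 4 for each row, row after row: the shift along the tool's x, y, z in cm, then the turn about the tool's z in rad. A call has exactly 5 rows; each row shifts and turns the commanded pose from where the row before left it, along the tool's axes as they then stand; what a row does not reach is not made up. A row lasts 1/12 s, in which the tool goes at most 41.7 mm and 7.16 degrees, less where a joint would pass 70% of its speed; a pose out of reach is approached as far as the arm can. A call is refused whole if a number of a shift passes 4.17 or a number of a turn 0.125, either way. A call with a gripper value outside its range is refused whole. OPENING is the opening, from -1 (shut) to 1 (fully open), set as the call begins (- or left out, the last holds). The fingers move at their own pace and stop on an object; FORCE is the grip in N (left out, the last holds). Time passes only in rows, so rows that do not move let the fingers close, or fill a call up. It gives the time, the measured TCP pose, the force, the opening and the grip force at its end, in the units of the state.
- get_state(): the state, without advancing time (a new reading comes with each control period).
- eyes.read_camera(name): name is "side" or "top" or "wrist"; returns the picture (420x560x3 uint8, red, green, blue); there is no depth.
- eyes.camera_info(name): a dict with "fovy" (degrees; the focal length in pixels is half the picture's height over the tangent of half this angle, whatever the lens; pixels are square), "cx", "cy" (the principal point, pixels), "xyz" and "orientation" of the camera in the world. Camera axes: x right, y down, z forward; pixel columns grow to the right and rows downward; lengths in m; the calibration is good to about 2 mm. The wrist camera is an equidistant fisheye: a pixel r from the principal point sees the ray r / f radians off the axis. A picture is of the moment at which its call begins: read the wrist's pose just before it. camera_info takes no time and is no camera call; for the wrist camera it gives the pose at the moment of the call.
- env.hand_in(): hands the job in; it is judged then, once.
The state is a dict: "clock": time; "joint_pos": joint angles; "qvel": joint speeds; "tau": joint torques, N m; "tcp_pos": TCP position; "orientation": TCP orientation; "wrist_force": force on the tool from outside, world axes, zero at the start; "ft_torque": the same for the moment, N m; "finger_gap": finger opening in m; "grip_force": force on a finger pad.
Only numpy, scipy, OpenCV 4.12 (cv2) and the standard library are available. Lean on these libraries where they do the work, as an engineer would, in place of code of your own. Each camera call takes 0.05 s, during which the arm holds its last target. There are 200 camera calls.

## Working session

There is one attempt and no reset: what is moved stays moved. The work goes in short steps, Python scripts to look and compute and a shell command to move; the robot and the scene stay as the last step left them, time stands still between calls to the robot, and variables do not carry over. Pictures are saved under pics/ and viewed, at most 14 in all, crops included, and the job is handed in when it is done.

```bash
mkdir -p pics
python3 - <<'E'
from workcell import get_state, eyes
import cv2
s=get_state(); print(s['clock'],s['tcp_pos'],s['orientation'],s['finger_gap'])
for n in ('top','side'):
    print(eyes.camera_info(n)); cv2.imwrite(f'pics/{n}0.png',cv2.resize(eyes.read_camera(n)[:,:,::-1],(800,600),interpolation=cv2.INTER_CUBIC))
E
```

```text
0.0 [ 0.23788711 -0.52292288  0.24139871] [-9.34680581e-04  9.77314858e-01  2.11789494e-01 -7.10421916e-05] 0.08563789342810932
{'fovy': 50.244961905893895, 'cx': 285.1370708741271, 'cy': 210.856816289197, 'xyz': array([ 0.45913353, -0.07971278,  1.12684579]), 'orientation': array([ 0.02833157, -0.70114425,  0.71213375, -0.02143794])}
{'fovy': 50.908408829815656, 'cx': 281.39369217210634, 'cy': 209.99370428019404, 'xyz': array([0.18451494, 0.91034977, 0.6769138 ]), 'orientation': array([ 0.08536531, -0.12697821,  0.86011802, -0.48660692])}
```

View pics/top0.png

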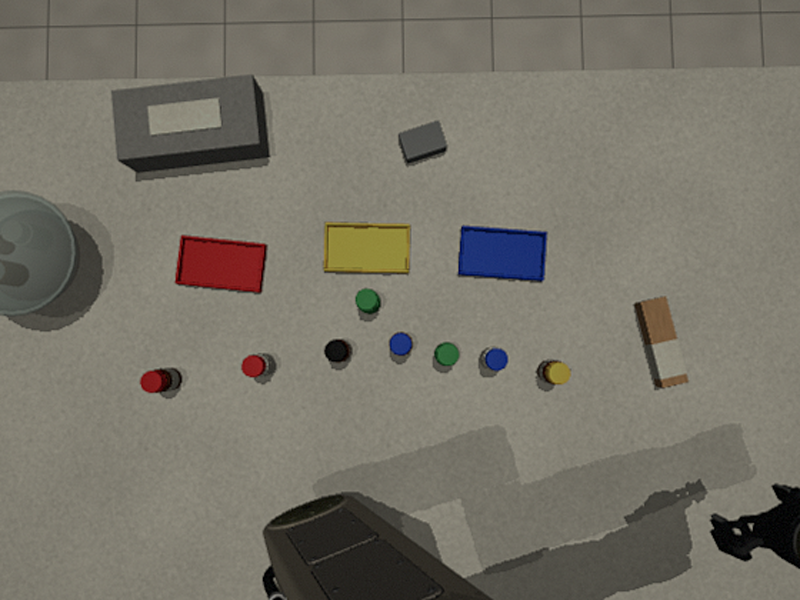

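View pics/side0.png

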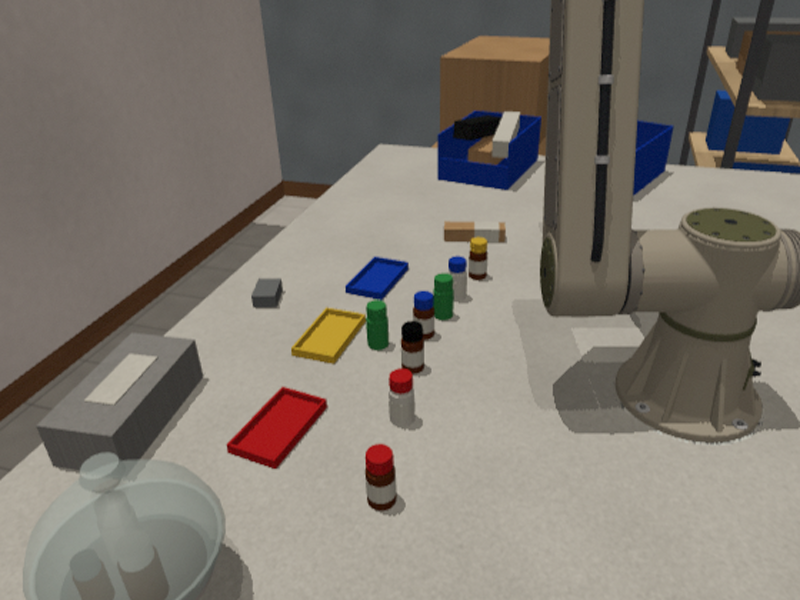

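Top view (800x600 px): the caps to sort are red_amber (155,381), red_white (254,366), blue_amber (401,344), blue_white (496,359) and yellow_amber (557,373). The black cap at (337,351) and the green look-alikes at (368,301) and (447,354) are to be left. The trays are red (221,264), yellow (367,248) and blue (502,254). The side view confirms the body colours: the blue cap at (424,300) is on a brown bottle and the one at (457,265) is on a white bottle.

```bash
cat > h.py <<'E'
import numpy as np,cv2
from scipy.spatial.transform import Rotation as R
from workcell import get_state,eyes
def look(n='top'):
    i=eyes.camera_info(n); return eyes.read_camera(n),i
def pt(i,u,v,z):
    f=210/np.tan(np.radians(i['fovy']/2)); w,x,y,q=i['orientation']
    d=R.from_quat([x,y,q,w]).apply([(u-i['cx'])/f,(v-i['cy'])/f,1]); p=np.array(i['xyz']); return (p+d*(z-p[2])/d[2])[:2]
def measure():
    im,i=look(); hsv=cv2.cvtColor(im,cv2.COLOR_RGB2HSV)
    H,S,V=[hsv[:,:,k].astype(int) for k in range(3)]
    for c,m in dict(red=((H<6)|(H>174)),blue=abs(H-116)<10,yellow=abs(H-28)<5,green=abs(H-65)<20).items():
        m=(m&(S>130)&(V>50)).astype(np.uint8)
        n,l,st,ce=cv2.connectedComponentsWithStats(m)
        for k in range(1,n):
            a=st[k,4]
            if a<50: continue
            tray=a>800
            out=pt(i,*ce[k],0.010 if tray else .0765)
            ang=''
            if tray:
                r=cv2.minAreaRect(np.argwhere(l==k)[:,::-1].astype(np.float32)); ang=np.round(np.r_[r[1],r[2]],1)
            print(c,'tray' if tray else 'cap',a,np.round(ce[k]*800/560),np.round(out,4),ang)
    return im,i
if __name__=='__main__':
    im,i=measure()
    print('black',pt(i,337*.7,351*.7,.08))
    cv2.imwrite('pics/crop1.png',cv2.resize(im[185:290,80:420,::-1],(800,247),interpolation=cv2.INTER_CUBIC))
E
python3 h.py
```

```text
red tray 1994 [220. 263.] [0.6101 0.2594] [59.8 34.   5.9]
red cap 198 [253. 366.] [0.4317 0.1849] 
red cap 219 [153. 381.] [0.4091 0.3493] 
blue tray 1964 [501. 253.] [ 0.6195 -0.236 ] [59.9 33.9  4.2]
blue cap 190 [400. 344.] [ 0.4638 -0.0569] 
blue cap 183 [496. 359.] [ 0.4366 -0.2128] 
yellow tray 1780 [365. 248.] [0.6329 0.0033] [59.3 33.7  1.5]
yellow cap 172 [558. 372.] [ 0.4131 -0.3145] 
green cap 158 [366. 299.] [ 0.5373 -0.0026] 
green cap 169 [446. 354.] [ 0.446  -0.1325] 
black [0.45336944 0.04605217]
```

View pics/crop1.png

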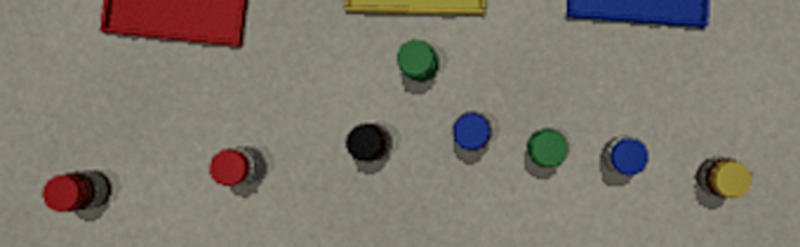

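The crop confirms the caps. From left to right they are red, red, black, (green), blue, green, blue, yellow. I'll turn the jaws to close along world x, then go to yellow_amber.

```bash
python3 -m inch '[0,0,0,-0.1144,0,0,0,-0.1144,0,0,0,-0.1144,0,0,0,-0.1144,0,0,0,-0.1144]' 1 40
python3 -m inch '[0,0,0,-0.1144,0,0,0,-0.1144,0,0,0,-0.1144,0,0,0,-0.1144,0,0,0,-0.1144]'
python3 -m inch '[2.1,1.75,0,0,2.1,1.75,0,0,2.1,1.75,0,0,2.1,1.75,0,0,2.1,1.75,0,0]'
python3 -m inch '[2.1,1.75,0,0,2.1,1.75,0,0,2.1,1.75,0,0,2.1,1.75,0,0,2.1,1.75,0,0]'
python3 -m inch '[0,0,0,0,0,0,0,0,0,0,0,0,0,0,0,0,0,0,0,0]'
```

```text
clock: 0.57
tcp_pos: [0.2379, -0.5232, 0.2419]
orientation: [-0.0, 0.877, 0.481, 0.0]
wrist_force: [0.8, -0.2, 0.9]
finger_gap: 0.0854
grip_force: 0.0
clock: 0.98
tcp_pos: [0.238, -0.5232, 0.2419]
orientation: [-0.0, 0.705, 0.709, 0.0]
wrist_force: [0.0, 0.4, 0.1]
finger_gap: 0.0853
grip_force: 0.0
clock: 1.4
tcp_pos: [0.326, -0.4173, 0.2419]
orientation: [-0.0, 0.707, 0.707, 0.0]
wrist_force: [1.1, -0.7, 0.3]
finger_gap: 0.0858
grip_force: 0.0
clock: 1.82
tcp_pos: [0.4136, -0.3122, 0.2421]
orientation: [-0.0, 0.707, 0.707, 0.0]
wrist_force: [0.5, -0.5, 0.4]
finger_gap: 0.0854
grip_force: 0.0
clock: 2.23
tcp_pos: [0.4124, -0.3142, 0.2422]
orientation: [-0.0, 0.708, 0.707, -0.0]
wrist_force: [-0.6, 0.0, 0.3]
finger_gap: 0.0856
grip_force: 0.0
```

```bash
python3 -m inch '[0,0,3,0,0,0,3,0,0,0,3,0,0,0,3,0,0,0,2,0]'
python3 -m inch '[0,0,1.6,0,0,0,1.6,0,0,0,1.6,0,0,0,1.2,0,0,0,0,0]'
python3 -m inch '[0,0,0,0,0,0,0,0,0,0,0,0,0,0,0,0,0,0,0,0]' -1 40
python3 -m inch '[0,0,0,0,0,0,0,0,0,0,0,0,0,0,0,0,0,0,0,0]'
python3 - <<'E'
from h import *
cv2.imwrite('pics/side1.png',cv2.resize(eyes.read_camera('side')[120:300,200:440,::-1],(800,600)))
E
```

```text
clock: 2.65
tcp_pos: [0.4114, -0.3133, 0.0996]
orientation: [-0.001, 0.708, 0.706, -0.0]
wrist_force: [-0.3, 0.1, -0.1]
finger_gap: 0.0855
grip_force: 0.0
clock: 3.07
tcp_pos: [0.4111, -0.3129, 0.0398]
orientation: [-0.002, 0.708, 0.707, -0.0]
wrist_force: [-0.5, 0.6, -0.4]
finger_gap: 0.0854
grip_force: 0.0
clock: 3.48
tcp_pos: [0.4136, -0.3143, 0.0436]
orientation: [0.001, 0.707, 0.707, -0.0]
wrist_force: [-1.6, -0.3, 4.3]
finger_gap: 0.0391
grip_force: 40.1
clock: 3.9
tcp_pos: [0.4136, -0.3143, 0.0435]
orientation: [0.001, 0.707, 0.707, -0.0]
wrist_force: [-1.8, -0.4, 5.9]
finger_gap: 0.0388
grip_force: 40.3
```

View pics/side1.png

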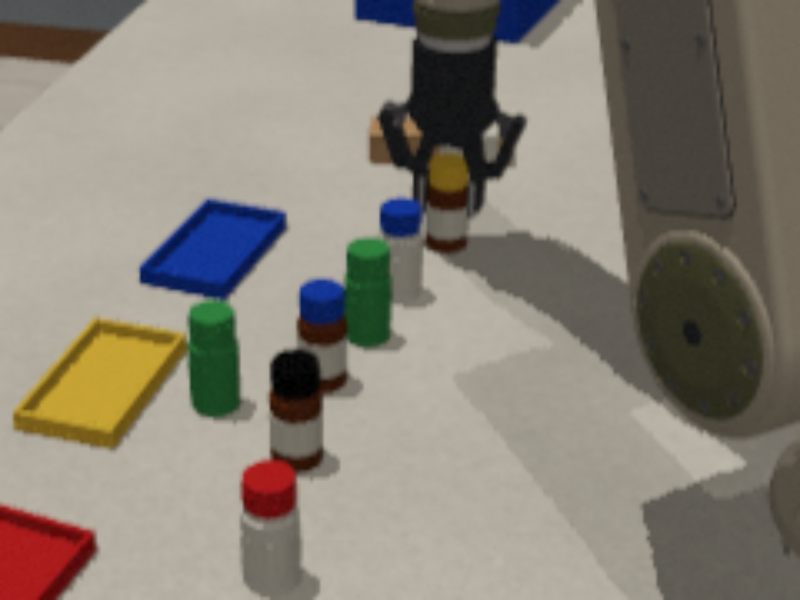

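The side view shows yellow_amber upright between the fingers at (447,200), with nothing else disturbed. Now I'll lift it and carry it.

```bash
python3 -m inch '[0,0,-1,0,0,0,-2,0,0,0,-3,0,0,0,-3,0,0,0,-3,0]'
python3 -m inch '[1,0.7,-1,0,2,1.4,0,0,2.2,1.5,0,0,2.2,1.5,0,0,2.2,1.5,0,0]'
python3 -m inch '[2.2,1.5,0,0,2.2,1.5,0,0,2.2,1.5,0,0,2.2,1.5,0,0,2.2,1.5,0,0]'
python3 -m inch '[2.2,1.5,0,0,2.2,1.5,0,0,2.2,1.5,0,0,2.2,1.5,0,0,2.2,1.5,0,0]'
python3 -m inch '[0.1,0.2,0,0,0,0,0,0,0,0,0,0,0,0,0,0,0,0,0,0]'
python3 - <<'E'
from h import *
print(eyes.camera_info('wrist'))
cv2.imwrite('pics/w1.png',eyes.read_camera('wrist')[:,:,::-1])
E
```

```text
clock: 4.37
tcp_pos: [0.4127, -0.3129, 0.1639]
orientation: [-0.0, 0.707, 0.707, 0.0]
wrist_force: [1.2, -0.6, -0.6]
finger_gap: 0.0391
grip_force: 40.4
clock: 4.78
tcp_pos: [0.4794, -0.2158, 0.1722]
orientation: [-0.0, 0.707, 0.707, 0.0]
wrist_force: [-0.3, -0.8, -1.1]
finger_gap: 0.0385
grip_force: 40.4
clock: 5.2
tcp_pos: [0.5543, -0.1054, 0.1719]
orientation: [-0.001, 0.707, 0.707, -0.0]
wrist_force: [0.9, -0.6, -0.7]
finger_gap: 0.0388
grip_force: 40.4
clock: 5.62
tcp_pos: [0.6291, 0.0046, 0.1718]
orientation: [-0.001, 0.707, 0.707, -0.0]
wrist_force: [-0.2, 0.1, 0.5]
finger_gap: 0.0387
grip_force: 40.4
clock: 6.03
tcp_pos: [0.6304, 0.0028, 0.1723]
orientation: [-0.0, 0.708, 0.707, -0.0]
wrist_force: [0.1, 0.5, -0.7]
finger_gap: 0.0386
grip_force: 40.5
{'fovy': 65.70646984690485, 'cx': 272.23097326003096, 'cy': 203.98682935893194, 'xyz': array([0.63116141, 0.07181934, 0.30331288]), 'orientation': array([ 1.37525134e-01,  9.90497751e-01, -1.82979014e-04, -1.00454558e-03])}
```

View pics/w1.png

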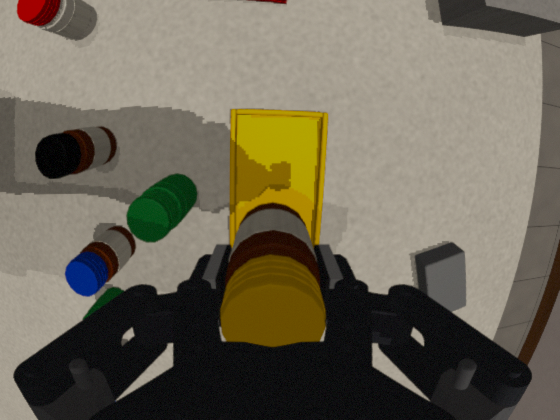

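The bottle hangs centred over the yellow tray (between the walls at columns 232 and 325). The green bottle at (160,208) is clear of the fingers. Now I'll lower it.

```bash
python3 -m inch '[0,0,2,0,0,0,2.5,0,0,0,2.5,0,0,0,2,0,0,0,1,0]'
python3 -m inch '[0,0,0.6,0,0,0,0.5,0,0,0,0.4,0,0,0,0.3,0,0,0,0.1,0]'
python3 -m inch '[0,0,0.1,0,0,0,0.1,0,0,0,0.1,0,0,0,0.1,0,0,0,0,0]'
```

```text
clock: 6.5
tcp_pos: [0.6289, 0.0029, 0.0696]
orientation: [-0.002, 0.708, 0.707, -0.001]
wrist_force: [0.0, 0.5, -1.3]
finger_gap: 0.0393
grip_force: 40.5
clock: 6.92
tcp_pos: [0.6315, 0.0034, 0.0538]
orientation: [0.001, 0.707, 0.707, 0.0]
wrist_force: [-0.0, 0.7, -0.9]
finger_gap: 0.0389
grip_force: 40.5
clock: 7.33
tcp_pos: [0.631, 0.0036, 0.0492]
orientation: [0.0, 0.707, 0.707, -0.0]
wrist_force: [-0.2, -0.7, -0.6]
finger_gap: 0.0391
grip_force: 40.5
```

```bash
python3 -m inch '[0,0,0.05,0,0,0,0.05,0,0,0,0,0,0,0,0,0,0,0,0,0]'
python3 -m inch '[0,0,0.05,0,0,0,0.05,0,0,0,0.05,0,0,0,0,0,0,0,0,0]'
```

```text
clock: 7.75
tcp_pos: [0.6311, 0.0035, 0.0486]
orientation: [0.0, 0.707, 0.707, 0.0]
wrist_force: [-0.5, 0.6, 2.5]
finger_gap: 0.0388
grip_force: 40.7
clock: 8.17
tcp_pos: [0.6311, 0.0035, 0.0485]
orientation: [0.0, 0.707, 0.707, 0.0]
wrist_force: [-3.7, 0.7, 11.1]
finger_gap: 0.0389
grip_force: 41.6
```

Contact with the floor is felt (11 N). I'll release, rise and go over blue_white.

```bash
python3 -m inch '[0,0,0,0,0,0,0,0,0,0,0,0,0,0,0,0,0,0,0,0]' 0.7
python3 -m inch '[0,0,-0.5,0,0,0,-2,0,0,0,-3.3,0,0,0,-3.8,0,0,0,-3.9,0]' 1
python3 -m inch '[-2.1,-1.9,0,0,-2.1,-1.9,0,0,-2.1,-1.9,0,0,-2.1,-1.9,0,0,-2.1,-1.9,0,0]'
python3 -m inch '[-2.1,-1.9,0,0,-2.1,-1.9,0,0,-2.1,-1.9,0,0,-2.1,-1.9,0,0,-2.1,-1.9,0,0]'
python3 -m inch '[-0.5,-0.5,0,0,0,0,0,0,0,0,0,0,0,0,0,0,0,0,0,0]'
python3 - <<'E'
from h import *
cv2.imwrite('pics/side2.png',cv2.resize(eyes.read_camera('side')[120:300,200:440,::-1],(800,600)))
E
```

```text
clock: 8.58
tcp_pos: [0.6309, 0.0035, 0.0464]
orientation: [-0.0, 0.707, 0.707, -0.0]
wrist_force: [-0.0, -0.5, 0.3]
finger_gap: 0.0728
grip_force: 0.0
clock: 9.0
tcp_pos: [0.6302, 0.0036, 0.1826]
orientation: [-0.001, 0.707, 0.707, -0.001]
wrist_force: [1.2, -0.0, 0.1]
finger_gap: 0.0856
grip_force: 0.0
clock: 9.42
tcp_pos: [0.5352, -0.1022, 0.1822]
orientation: [0.0, 0.707, 0.707, 0.0]
wrist_force: [0.7, -0.7, 0.1]
finger_gap: 0.0855
grip_force: 0.0
clock: 9.83
tcp_pos: [0.44, -0.2073, 0.1822]
orientation: [0.0, 0.707, 0.707, 0.0]
wrist_force: [0.2, -1.0, -0.9]
finger_gap: 0.0855
grip_force: 0.0
clock: 10.25
tcp_pos: [0.4368, -0.2107, 0.1818]
orientation: [0.0, 0.707, 0.708, 0.0]
wrist_force: [0.5, 0.5, 0.3]
finger_gap: 0.0855
grip_force: 0.0
```

View pics/side2.png

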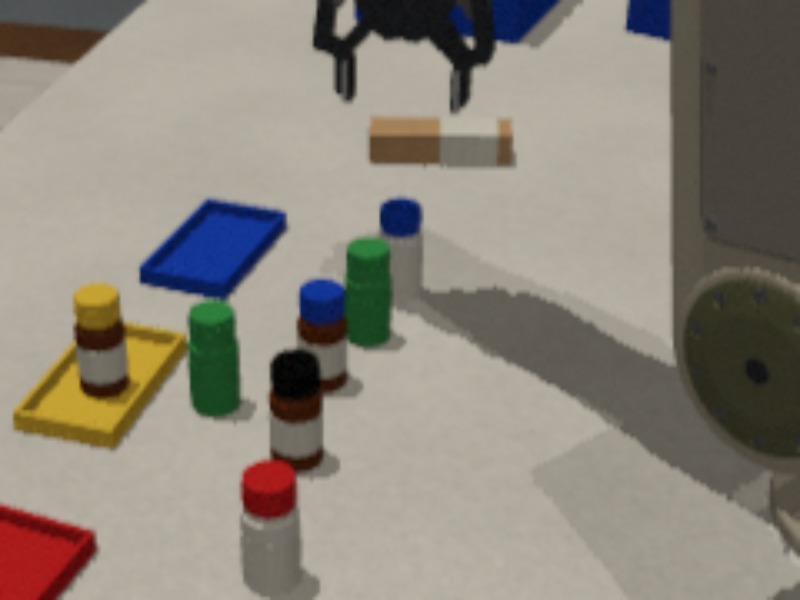

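yellow_amber stands upright in the yellow tray at (100,345), and the other bottles are unmoved. Next is blue_white, to the −y slot of the blue tray.

```bash
python3 -m inch '[-0.2,0,2.5,0,0,0,3,0,0,0,3,0,0,0,2,0,0,0,1.5,0]'
python3 -m inch '[0,0,1,0,0,0,0.7,0,0,0,0.4,0,0,0,0,0,0,0,0,0]'
python3 -m inch '[0,0,0,0,0,0,0,0,0,0,0,0,0,0,0,0,0,0,0,0]' -1 40
python3 -m inch '[0,0,0,0,0,0,0,0,0,0,0,0,0,0,0,0,0,0,0,0]'
python3 -m inch '[0,0,-1,0,0,0,-2,0,0,0,-3,0,0,0,-3,0,0,0,-3,0]'
```

```text
clock: 10.72
tcp_pos: [0.4355, -0.2119, 0.0595]
orientation: [-0.001, 0.707, 0.708, -0.0]
wrist_force: [-0.6, -0.1, 0.1]
finger_gap: 0.0854
grip_force: 0.0
clock: 11.13
tcp_pos: [0.4366, -0.2137, 0.0414]
orientation: [0.001, 0.707, 0.707, 0.0]
wrist_force: [0.4, -1.0, 0.7]
finger_gap: 0.0851
grip_force: 0.0
clock: 11.55
tcp_pos: [0.4364, -0.2138, 0.0415]
orientation: [0.001, 0.707, 0.707, 0.0]
wrist_force: [-1.0, -0.1, 4.8]
finger_gap: 0.0393
grip_force: 39.9
clock: 11.97
tcp_pos: [0.4364, -0.2138, 0.0415]
orientation: [0.001, 0.707, 0.707, 0.0]
wrist_force: [-1.1, -0.2, 5.3]
finger_gap: 0.039
grip_force: 40.0
clock: 12.38
tcp_pos: [0.4354, -0.213, 0.1621]
orientation: [-0.001, 0.707, 0.707, -0.0]
wrist_force: [0.6, -0.5, -1.3]
finger_gap: 0.0388
grip_force: 40.5
```

```bash
python3 -m inch '[-0.3,1,0,0,-0.7,2.2,0,0,-0.7,2.3,0,0,-0.7,2.3,0,0,-0.7,2.3,0,0]'
python3 -m inch '[-0.7,2.3,0,0,-0.7,2.3,0,0,-0.7,2.2,0,0,-0.5,1.2,0,0,0,0,0,0]'
python3 -m inch '[0,0,2,0,0,0,3,0,0,0,3,0,0,0,1.5,0,0,0,0.7,0]'
python3 -m inch '[0,0,0.4,0,0,0,0.2,0,0,0,0.1,0,0,0,0.1,0,0,0,0.1,0]'
python3 -m inch '[0,0,0.1,0,0,0,0.1,0,0,0,0.1,0,0,0,0,0,0,0,0,0]'
```

```text
clock: 12.8
tcp_pos: [0.5379, -0.2446, 0.1605]
orientation: [-0.0, 0.707, 0.707, -0.0]
wrist_force: [-0.3, -0.6, -1.3]
finger_gap: 0.0391
grip_force: 40.6
clock: 13.22
tcp_pos: [0.6192, -0.2712, 0.1593]
orientation: [0.0, 0.707, 0.707, 0.0]
wrist_force: [0.2, -0.3, -1.5]
finger_gap: 0.0388
grip_force: 40.7
clock: 13.63
tcp_pos: [0.614, -0.2688, 0.0549]
orientation: [-0.003, 0.707, 0.707, -0.001]
wrist_force: [-0.6, -1.0, -0.8]
finger_gap: 0.0387
grip_force: 40.7
clock: 14.05
tcp_pos: [0.6179, -0.271, 0.0513]
orientation: [0.001, 0.707, 0.707, 0.0]
wrist_force: [-0.8, -0.4, -2.2]
finger_gap: 0.0387
grip_force: 40.7
clock: 14.47
tcp_pos: [0.617, -0.2704, 0.0468]
orientation: [-0.0, 0.707, 0.707, -0.0]
wrist_force: [1.3, -0.2, -1.7]
finger_gap: 0.0394
grip_force: 40.7
```

```bash
python3 -m inch '[0,0,0.05,0,0,0,0.05,0,0,0,0.05,0,0,0,0,0,0,0,0,0]'
```

```text
clock: 14.88
tcp_pos: [0.6171, -0.2705, 0.0465]
orientation: [0.0, 0.707, 0.707, 0.0]
wrist_force: [-3.0, 1.5, 6.0]
finger_gap: 0.039
grip_force: 41.3
```

```bash
python3 -m inch '[0,0,0,0,0,0,0,0,0,0,0,0,0,0,0,0,0,0,0,0]' 0.7
python3 -m inch '[0,0,-0.5,0,0,0,-2,0,0,0,-3.3,0,0,0,-3.8,0,0,0,-3.9,0]' 1
python3 -m inch '[2.1,-1.5,0,0,2.1,-1.5,0,0,2.1,-1.5,0,0,2.1,-1.5,0,0,2.1,-1.5,0,0]'
python3 -m inch '[2.1,-1.5,0,0,2.1,-1.5,0,0,2.1,-1.5,0,0,2.1,-1.5,0,0,2.1,-1.5,0,0]'
python3 -m inch '[0.4,-0.3,0,0,0,0,0,0,0,0,0,0,0,0,0,0,0,0,0,0]'
```

```text
clock: 15.3
tcp_pos: [0.617, -0.2705, 0.0451]
orientation: [-0.0, 0.707, 0.707, -0.0]
wrist_force: [0.2, -0.7, -0.0]
finger_gap: 0.0726
grip_force: 0.0
clock: 15.72
tcp_pos: [0.6163, -0.2701, 0.1812]
orientation: [-0.001, 0.707, 0.707, -0.0]
wrist_force: [1.4, -1.1, -0.0]
finger_gap: 0.0853
grip_force: 0.0
clock: 16.13
tcp_pos: [0.5413, -0.1646, 0.1807]
orientation: [0.0, 0.707, 0.707, 0.0]
wrist_force: [0.9, -0.2, -0.3]
finger_gap: 0.0852
grip_force: 0.0
clock: 16.55
tcp_pos: [0.4662, -0.0596, 0.1807]
orientation: [0.0, 0.707, 0.707, 0.0]
wrist_force: [0.0, 0.3, 0.4]
finger_gap: 0.0854
grip_force: 0.0
clock: 16.97
tcp_pos: [0.4649, -0.0574, 0.1804]
orientation: [0.0, 0.707, 0.707, 0.0]
wrist_force: [-0.3, 0.1, 0.0]
finger_gap: 0.0853
grip_force: 0.0
```

```bash
python3 -m inch '[0,-0.1,2.5,0,0,0,3,0,0,0,3,0,0,0,2,0,0,0,1.3,0]'
python3 -m inch '[0,0,1,0,0,0,0.7,0,0,0,0.4,0,0,0,0,0,0,0,0,0]'
python3 -m inch '[0,0,0,0,0,0,0,0,0,0,0,0,0,0,0,0,0,0,0,0]' -1 40
python3 -m inch '[0,0,0,0,0,0,0,0,0,0,0,0,0,0,0,0,0,0,0,0]'
python3 -m inch '[0,0,-1,0,0,0,-2,0,0,0,-3,0,0,0,-3,0,0,0,-3,0]'
python3 - <<'E'
from h import *
cv2.imwrite('pics/side3.png',cv2.resize(eyes.read_camera('side')[120:300,200:440,::-1],(800,600)))
E
```

```text
clock: 17.38
tcp_pos: [0.462, -0.0569, 0.0596]
orientation: [-0.001, 0.708, 0.707, -0.001]
wrist_force: [-0.2, 1.1, 0.0]
finger_gap: 0.0855
grip_force: 0.0
clock: 17.8
tcp_pos: [0.4634, -0.0568, 0.0415]
orientation: [0.0, 0.707, 0.707, 0.0]
wrist_force: [-0.5, 0.3, -0.1]
finger_gap: 0.0853
grip_force: 0.0
clock: 18.22
tcp_pos: [0.4635, -0.0566, 0.0419]
orientation: [0.001, 0.707, 0.707, 0.0]
wrist_force: [-1.0, 0.8, 5.2]
finger_gap: 0.0389
grip_force: 39.9
clock: 18.63
tcp_pos: [0.4635, -0.0566, 0.0419]
orientation: [0.001, 0.707, 0.707, 0.0]
wrist_force: [-0.3, 1.0, 5.9]
finger_gap: 0.0387
grip_force: 40.0
clock: 19.05
tcp_pos: [0.4622, -0.0562, 0.162]
orientation: [-0.001, 0.707, 0.707, -0.0]
wrist_force: [0.9, -0.4, -1.7]
finger_gap: 0.0387
grip_force: 40.7
```

View pics/side3.png

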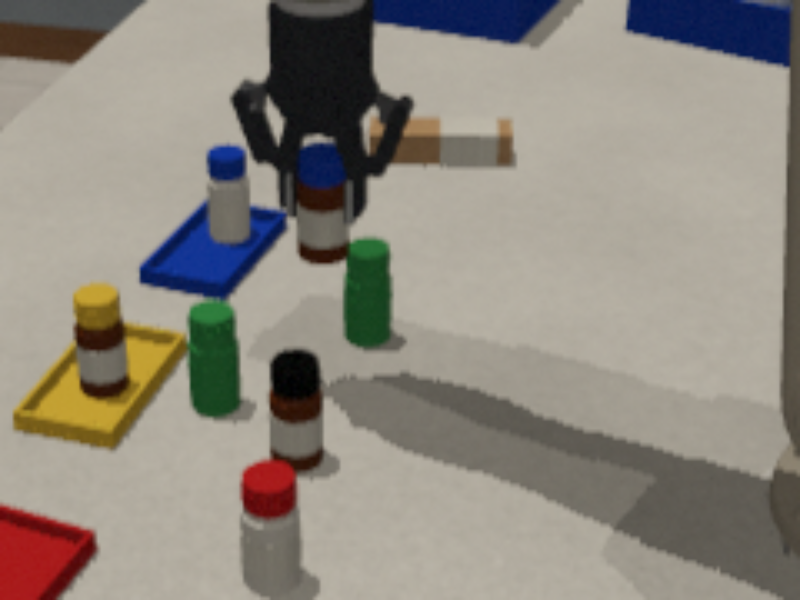

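blue_white stands in the blue tray at (228,195), and blue_amber hangs upright at (322,205). I'll carry it to the +y slot.

```bash
python3 -m inch '[-0.9,1,0,0,-1.7,1.9,0,0,-1.8,2,0,0,-1.8,2,0,0,-1.8,2,0,0]'
python3 -m inch '[-1.8,2,0,0,-1.8,2,0,0,-1.7,1.8,0,0,-1,1.1,0,0,0,0,0,0]'
python3 -m inch '[0,0,2,0,0,0,3,0,0,0,3,0,0,0,1.5,0,0,0,0.7,0]'
python3 -m inch '[0,0,0.4,0,0,0,0.2,0,0,0,0.1,0,0,0,0.1,0,0,0,0.1,0]'
python3 -m inch '[0,0,0.1,0,0,0,0.1,0,0,0,0.1,0,0,0,0,0,0,0,0,0]'
python3 -m inch '[0,0,0.05,0,0,0,0.05,0,0,0,0.05,0,0,0,0,0,0,0,0,0]'
```

```text
clock: 19.52
tcp_pos: [0.5526, -0.1371, 0.1607]
orientation: [-0.0, 0.707, 0.707, -0.0]
wrist_force: [0.1, -0.4, -0.8]
finger_gap: 0.0389
grip_force: 40.8
clock: 19.93
tcp_pos: [0.6228, -0.2018, 0.1598]
orientation: [0.0, 0.708, 0.706, -0.0]
wrist_force: [0.4, -0.3, -1.6]
finger_gap: 0.0389
grip_force: 40.8
clock: 20.35
tcp_pos: [0.6178, -0.1976, 0.0554]
orientation: [-0.003, 0.707, 0.707, -0.001]
wrist_force: [-0.9, 0.4, -1.1]
finger_gap: 0.0388
grip_force: 40.8
clock: 20.77
tcp_pos: [0.6219, -0.1998, 0.0517]
orientation: [0.001, 0.707, 0.707, 0.0]
wrist_force: [0.7, -0.1, -2.3]
finger_gap: 0.0387
grip_force: 40.8
clock: 21.18
tcp_pos: [0.621, -0.1995, 0.0472]
orientation: [-0.0, 0.707, 0.707, -0.0]
wrist_force: [0.6, 0.5, -1.8]
finger_gap: 0.039
grip_force: 40.8
clock: 21.6
tcp_pos: [0.6211, -0.1995, 0.047]
orientation: [0.0, 0.707, 0.707, 0.0]
wrist_force: [-1.7, 1.7, 5.8]
finger_gap: 0.0391
grip_force: 41.7
```

```bash
python3 -m inch '[0,0,0,0,0,0,0,0,0,0,0,0,0,0,0,0,0,0,0,0]' 0.7
python3 -m inch '[0,0,-0.5,0,0,0,-2,0,0,0,-3.3,0,0,0,-3.8,0,0,0,-3.9,0]' 1
python3 -m inch '[2.5,-1.25,0,0,2.5,-1.25,0,0,2.5,-1.25,0,0,2.5,-1.25,0,0,2.5,-1.25,0,0]'
python3 -m inch '[2.5,-1.25,0,0,2.5,-1.25,0,0,2.5,-1.25,0,0,2.5,-1.25,0,0,2.5,-1.25,0,0]'
python3 -m inch '[2.5,-1.25,0,0,2.5,-1.25,0,0,2.5,-1.25,0,0,2.5,-1.25,0,0,2.5,-1.25,0,0]'
python3 -m inch '[0.9,-0.2,0,0,0,0,0,0,0,0,0,0,0,0,0,0,0,0,0,0]'
```

```text
clock: 22.02
tcp_pos: [0.621, -0.1995, 0.0456]
orientation: [-0.0, 0.707, 0.707, -0.0]
wrist_force: [-0.5, -0.3, -0.2]
finger_gap: 0.0728
grip_force: 0.0
clock: 22.43
tcp_pos: [0.6203, -0.1991, 0.1817]
orientation: [-0.001, 0.707, 0.707, -0.0]
wrist_force: [0.6, -0.8, 0.3]
finger_gap: 0.0852
grip_force: 0.0
clock: 22.85
tcp_pos: [0.5579, -0.0735, 0.1813]
orientation: [0.0, 0.707, 0.707, 0.0]
wrist_force: [1.1, 0.6, 0.1]
finger_gap: 0.0855
grip_force: 0.0
clock: 23.27
tcp_pos: [0.4953, 0.0516, 0.1813]
orientation: [0.0, 0.707, 0.707, 0.0]
wrist_force: [0.6, 0.3, -0.3]
finger_gap: 0.0851
grip_force: 0.0
clock: 23.68
tcp_pos: [0.4329, 0.1766, 0.1813]
orientation: [0.0, 0.707, 0.707, 0.0]
wrist_force: [-0.2, 0.2, 0.4]
finger_gap: 0.0857
grip_force: 0.0
clock: 24.1
tcp_pos: [0.4322, 0.1836, 0.1808]
orientation: [0.0, 0.708, 0.707, -0.0]
wrist_force: [0.7, 0.2, 0.8]
finger_gap: 0.0857
grip_force: 0.0
```

```bash
python3 -m inch '[0.1,0,2.5,0,0,0,3,0,0,0,3,0,0,0,2,0,0,0,1.3,0]'
python3 -m inch '[0,0,1,0,0,0,0.7,0,0,0,0.4,0,0,0,0,0,0,0,0,0]'
python3 -m inch '[0,0,0,0,0,0,0,0,0,0,0,0,0,0,0,0,0,0,0,0]' -1 40
python3 -m inch '[0,0,0,0,0,0,0,0,0,0,0,0,0,0,0,0,0,0,0,0]'
python3 -m inch '[0,0,-1,0,0,0,-2,0,0,0,-3,0,0,0,-3,0,0,0,-3,0]'
```

```text
clock: 24.52
tcp_pos: [0.4305, 0.184, 0.0603]
orientation: [-0.001, 0.708, 0.706, -0.002]
wrist_force: [0.5, 0.9, 0.6]
finger_gap: 0.0857
grip_force: 0.0
clock: 24.93
tcp_pos: [0.432, 0.1852, 0.0421]
orientation: [0.0, 0.707, 0.707, 0.0]
wrist_force: [0.3, 0.7, -1.4]
finger_gap: 0.0853
grip_force: 0.0
clock: 25.35
tcp_pos: [0.4319, 0.1857, 0.0424]
orientation: [0.0, 0.707, 0.707, 0.0]
wrist_force: [-0.9, -0.5, 3.8]
finger_gap: 0.039
grip_force: 39.9
clock: 25.77
tcp_pos: [0.4319, 0.1857, 0.0424]
orientation: [0.0, 0.707, 0.707, 0.0]
wrist_force: [-1.1, -0.1, 5.6]
finger_gap: 0.039
grip_force: 40.1
clock: 26.18
tcp_pos: [0.4307, 0.1854, 0.1625]
orientation: [-0.0, 0.707, 0.707, -0.001]
wrist_force: [0.0, 0.7, -1.5]
finger_gap: 0.0388
grip_force: 40.6
```

```bash
python3 -m inch '[0.2,1,0,0,0.5,2.2,0,0,0.5,2.2,0,0,0.5,2.2,0,0,0.5,2.2,0,0]'
python3 -m inch '[0.5,2.2,0,0,0.5,2.2,0,0,0.5,2.2,0,0,0.2,1.1,0,0,0,0,0,0]'
python3 -m inch '[0,0,2,0,0,0,3,0,0,0,3,0,0,0,1.5,0,0,0,0.7,0]'
python3 -m inch '[0,0,0.4,0,0,0,0.2,0,0,0,0.1,0,0,0,0.1,0,0,0,0.1,0]'
python3 -m inch '[0,0,0.1,0,0,0,0.1,0,0,0,0.1,0,0,0,0,0,0,0,0,0]'
python3 -m inch '[0,0,0.05,0,0,0,0.05,0,0,0,0.05,0,0,0,0,0,0,0,0,0]'
```

```text
clock: 26.6
tcp_pos: [0.5303, 0.2077, 0.1608]
orientation: [-0.0, 0.707, 0.707, -0.0]
wrist_force: [0.4, 0.3, -0.9]
finger_gap: 0.0389
grip_force: 40.6
clock: 27.02
tcp_pos: [0.6087, 0.2247, 0.1598]
orientation: [0.0, 0.707, 0.707, -0.0]
wrist_force: [0.4, 0.1, -0.9]
finger_gap: 0.0388
grip_force: 40.7
clock: 27.43
tcp_pos: [0.6029, 0.2238, 0.0556]
orientation: [-0.002, 0.707, 0.707, -0.003]
wrist_force: [-0.2, 0.9, -1.8]
finger_gap: 0.0388
grip_force: 40.7
clock: 27.85
tcp_pos: [0.6075, 0.2248, 0.0521]
orientation: [0.001, 0.707, 0.707, 0.001]
wrist_force: [-0.4, 0.5, -0.8]
finger_gap: 0.0387
grip_force: 40.7
clock: 28.27
tcp_pos: [0.6065, 0.2245, 0.0477]
orientation: [0.0, 0.707, 0.707, -0.0]
wrist_force: [0.7, 0.4, -1.3]
finger_gap: 0.0387
grip_force: 40.7
clock: 28.68
tcp_pos: [0.6066, 0.2245, 0.0474]
orientation: [0.0, 0.707, 0.707, 0.0]
wrist_force: [-2.2, -1.0, 6.0]
finger_gap: 0.0389
grip_force: 41.4
```

```bash
python3 -m inch '[0,0,0,0,0,0,0,0,0,0,0,0,0,0,0,0,0,0,0,0]' 0.7
python3 -m inch '[0,0,-0.5,0,0,0,-2,0,0,0,-3.3,0,0,0,-3.8,0,0,0,-3.9,0]' 1
python3 -m inch '[1.2,-1.9,0,0,1.2,-1.9,0,0,1.2,-1.9,0,0,1.2,-1.9,0,0,1.2,-1.9,0,0]'
python3 -m inch '[1.2,-1.9,0,0,1.2,-1.9,0,0,1.2,-1.9,0,0,1.2,-1.9,0,0,1.2,-1.9,0,0]'
python3 -m inch '[0.5,-0.7,0,0,0,0,0,0,0,0,0,0,0,0,0,0,0,0,0,0]'
```

```text
clock: 29.1
tcp_pos: [0.6065, 0.2245, 0.0461]
orientation: [-0.0, 0.707, 0.707, -0.0]
wrist_force: [0.4, -0.3, -0.9]
finger_gap: 0.0727
grip_force: 0.0
clock: 29.52
tcp_pos: [0.6057, 0.2243, 0.1822]
orientation: [-0.0, 0.707, 0.707, -0.001]
wrist_force: [0.9, 0.8, -0.2]
finger_gap: 0.0853
grip_force: 0.0
clock: 29.93
tcp_pos: [0.5107, 0.2849, 0.1818]
orientation: [0.0, 0.707, 0.707, 0.0]
wrist_force: [-1.0, 0.5, -0.3]
finger_gap: 0.0853
grip_force: 0.0
clock: 30.35
tcp_pos: [0.4156, 0.345, 0.1817]
orientation: [0.0, 0.707, 0.707, 0.0]
wrist_force: [1.2, 0.6, -0.1]
finger_gap: 0.0854
grip_force: 0.0
clock: 30.77
tcp_pos: [0.4106, 0.3491, 0.1813]
orientation: [0.0, 0.708, 0.707, 0.0]
wrist_force: [0.1, 0.2, -1.0]
finger_gap: 0.0853
grip_force: 0.0
```

```bash
python3 -m inch '[0,-0.1,2.5,0,0,0,3,0,0,0,3,0,0,0,2,0,0,0,1.3,0]'
python3 -m inch '[0,0,1,0,0,0,0.7,0,0,0,0.4,0,0,0,0,0,0,0,0,0]'
python3 -m inch '[0,0,0,0,0,0,0,0,0,0,0,0,0,0,0,0,0,0,0,0]' -1 40
python3 -m inch '[0,0,0,0,0,0,0,0,0,0,0,0,0,0,0,0,0,0,0,0]'
python3 -m inch '[0,0,-1,0,0,0,-2,0,0,0,-3,0,0,0,-3,0,0,0,-3,0]'
```

```text
clock: 31.18
tcp_pos: [0.4081, 0.348, 0.0605]
orientation: [-0.0, 0.708, 0.707, -0.002]
wrist_force: [0.1, -0.5, 0.7]
finger_gap: 0.0853
grip_force: 0.0
clock: 31.6
tcp_pos: [0.4092, 0.3497, 0.0428]
orientation: [0.0, 0.707, 0.707, 0.0]
wrist_force: [-0.0, 0.1, 0.5]
finger_gap: 0.0856
grip_force: 0.0
clock: 32.02
tcp_pos: [0.4088, 0.3498, 0.043]
orientation: [0.0, 0.707, 0.707, 0.001]
wrist_force: [-0.1, -0.6, 4.8]
finger_gap: 0.0388
grip_force: 40.0
clock: 32.43
tcp_pos: [0.4088, 0.3498, 0.043]
orientation: [0.0, 0.707, 0.707, 0.001]
wrist_force: [-2.1, 0.7, 6.0]
finger_gap: 0.0392
grip_force: 40.2
clock: 32.85
tcp_pos: [0.4079, 0.3491, 0.1634]
orientation: [-0.0, 0.707, 0.707, -0.001]
wrist_force: [0.4, 0.6, -1.8]
finger_gap: 0.0386
grip_force: 40.6
```

```bash
python3 -m inch '[-0.3,1.2,0,0,-0.6,2.4,0,0,-0.7,2.6,0,0,-0.7,2.6,0,0,-0.7,2.6,0,0]'
python3 -m inch '[-0.7,2.6,0,0,-0.7,2.6,0,0,-0.7,2.5,0,0,-0.4,1.4,0,0,0,0,0,0]'
python3 -m inch '[0,0,2,0,0,0,3,0,0,0,3,0,0,0,1.5,0,0,0,0.7,0]'
python3 -m inch '[0,0,0.4,0,0,0,0.2,0,0,0,0.1,0,0,0,0.1,0,0,0,0.1,0]'
python3 -m inch '[0,0,0.1,0,0,0,0.1,0,0,0,0.1,0,0,0,0,0,0,0,0,0]'
python3 -m inch '[0,0,0.05,0,0,0,0.05,0,0,0,0.05,0,0,0,0,0,0,0,0,0]'
```

```text
clock: 33.27
tcp_pos: [0.5234, 0.3189, 0.1619]
orientation: [-0.0, 0.707, 0.707, -0.0]
wrist_force: [0.0, 0.9, -0.9]
finger_gap: 0.039
grip_force: 40.6
clock: 33.68
tcp_pos: [0.6166, 0.2926, 0.1607]
orientation: [0.0, 0.708, 0.706, -0.0]
wrist_force: [0.1, -1.0, -2.2]
finger_gap: 0.0389
grip_force: 40.8
clock: 34.1
tcp_pos: [0.6102, 0.2937, 0.0561]
orientation: [-0.002, 0.707, 0.707, -0.003]
wrist_force: [-1.3, 0.4, -0.9]
finger_gap: 0.0386
grip_force: 40.8
clock: 34.52
tcp_pos: [0.6145, 0.2949, 0.0527]
orientation: [0.001, 0.707, 0.707, 0.001]
wrist_force: [0.6, -1.3, -2.0]
finger_gap: 0.0386
grip_force: 40.8
clock: 34.93
tcp_pos: [0.6135, 0.2945, 0.0482]
orientation: [0.0, 0.707, 0.707, -0.0]
wrist_force: [0.4, 0.6, -2.4]
finger_gap: 0.0391
grip_force: 40.8
clock: 35.35
tcp_pos: [0.6135, 0.2945, 0.048]
orientation: [0.0, 0.707, 0.707, 0.0]
wrist_force: [-2.9, -1.5, 5.8]
finger_gap: 0.0389
grip_force: 41.3
```

```bash
python3 -m inch '[0,0,0,0,0,0,0,0,0,0,0,0,0,0,0,0,0,0,0,0]' 0.7
python3 -m inch '[0,0,-0.5,0,0,0,-2,0,0,0,-3.3,0,0,0,-3.8,0,0,0,-3.9,0]' 1
python3 -m inch '[0,-3,0,0,0,-3,0,0,0,-3,0,0,0,-3,0,0,0,-3,0,0]'
python3 -m inch '[0,0,0,0,0,0,0,0,0,0,0,0,0,0,0,0,0,0,0,0]'
python3 - <<'E'
from h import *
im,_=measure()
cv2.imwrite('pics/top2.png',cv2.resize(im[:,:,::-1],(800,600)))
cv2.imwrite('pics/side4.png',cv2.resize(eyes.read_camera('side')[:,:,::-1],(800,600)))
E
```

```text
clock: 35.77
tcp_pos: [0.6136, 0.2945, 0.0466]
orientation: [0.0, 0.707, 0.707, -0.0]
wrist_force: [-0.2, 0.3, 0.5]
finger_gap: 0.0727
grip_force: 0.0
clock: 36.18
tcp_pos: [0.6127, 0.2942, 0.1826]
orientation: [-0.0, 0.707, 0.707, -0.001]
wrist_force: [1.0, -0.2, 0.0]
finger_gap: 0.0854
grip_force: 0.0
clock: 36.6
tcp_pos: [0.4622, 0.2944, 0.1822]
orientation: [0.0, 0.707, 0.707, 0.0]
wrist_force: [0.1, 0.2, 0.9]
finger_gap: 0.0851
grip_force: 0.0
clock: 37.02
tcp_pos: [0.4648, 0.2946, 0.1818]
orientation: [0.0, 0.707, 0.707, 0.0]
wrist_force: [-0.3, -0.1, 0.9]
finger_gap: 0.0852
grip_force: 0.0
red tray 1689 [219. 263.] [0.6105 0.2611] [62.2 34.   5.9]
blue tray 1744 [502. 253.] [ 0.6204 -0.2363] [59.9 33.9  4.2]
yellow tray 1552 [365. 247.] [0.6344 0.0033] [59.3 33.7  1.6]
green cap 148 [366. 300.] [ 0.5371 -0.0021] 
green cap 165 [447. 354.] [ 0.4459 -0.1329]
```

View pics/top2.png

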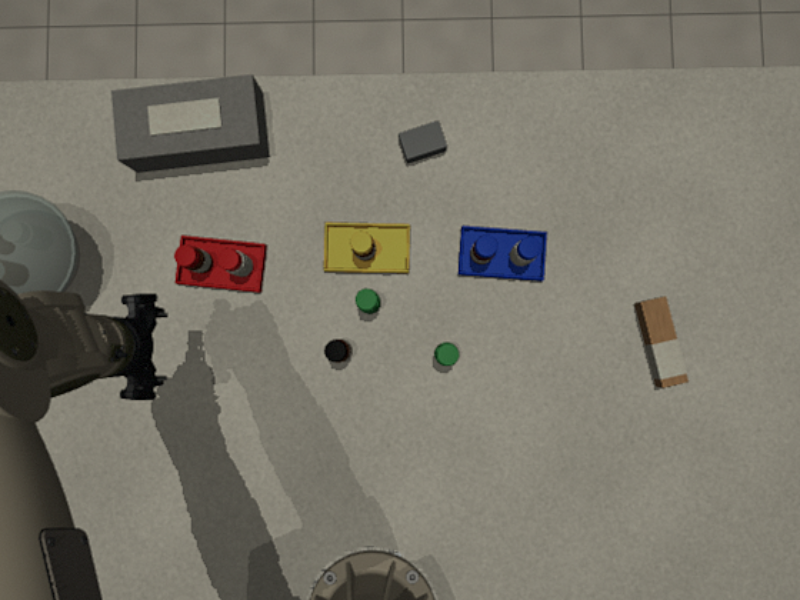

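View pics/side4.png

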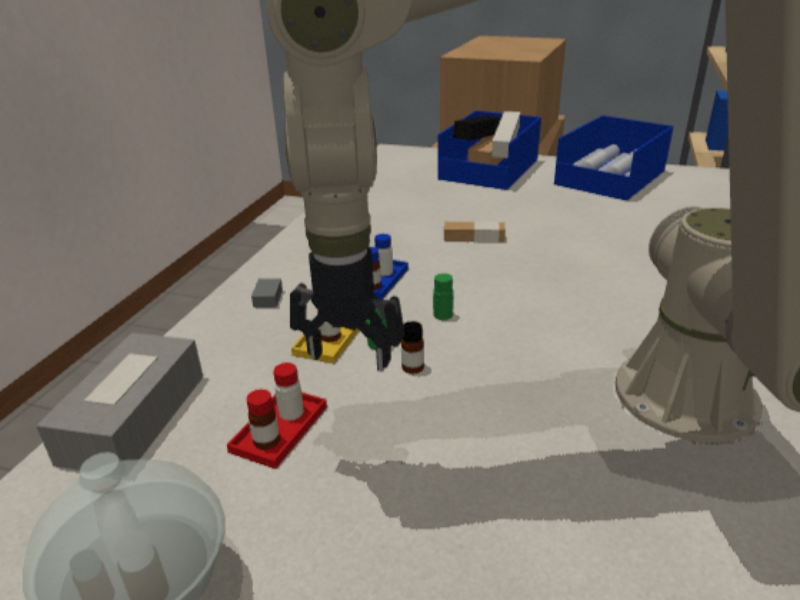

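In the top view, all five bottles stand in their matching trays: red (190,257) and (235,262), yellow (362,245), blue (484,248) and (523,252). The black cap (337,351), both green look-alikes and the box have not moved.

```bash
python3 -c "
from workcell import env
print(env.hand_in())"
```

```text
the job is handed in; nothing more can be done
None
```

All five bottles stand upright in the trays matching their cap colours, the black-capped bottle, the cardboard box and the green look-alikes were left where they were, and the job was handed in at about 37 s.

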